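# Clamp the horse tooth and run one profiling pass

## Robot

A 6-joint arm with a two-finger parallel gripper is mounted at the origin on the work surface. World frame = base frame: x ahead of the robot, y to its left, z up, the work surface at z = 0. Lengths are in m, angles in rad, forces in N, time in s.
With the tool pointing down it reaches from about 0.35 to 0.775 m from the base axis. Payload 5.5 kg.
Tool frame: the origin (TCP) lies at the very end of the fingers, on their centre line; the grasp point (between the pads) lies 19 mm behind it; z points along the fingers, y is the direction in which the jaws open and shut (so a half turn about z gives the same grasp; the last joint's range is limited). The gripper opens to 85 mm and grips with 20 to 120 N. Pads are 22 mm wide; open, the fingers measure 114 mm over their backs; the gripper's body (76 mm by 85 mm) begins 54 mm behind the grasp point. The pads swing forward as they close: fully open they stand 13 mm farther back than shut.
Start: joints at [1.044, 0.313, 0.046, 1.304, 0, 1.431], TCP at [0.217, 0.533, 0.231] pointing down, gripper open.
Joint ranges: [-2.76, 2.76], [-0.86, 1.69], [-1.03, 1.26], [-2.2, 2.34], [-1.47, 1.5], [-3.14, 3.14]. Speed limits (rad/s): [2.57, 2.57, 3.14, 3.14, 3.14, 3.14].

## Interface

Orientations are given as a unit quaternion [w, x, y, z].
In Python, from workcell import env gives the robot as it stands. The module is installed in compiled form; this text tells all that it offers.
- The arm moves only by the shell command python3 -m pendant 'ROWS' [FORCE]. ROWS is JSON, a list of rows, each an object with "fingers": the finger opening in mm, from 0 to 85.4; "delta_pos": the shift along the tool's x, y, z in mm, a list of three; "angular": the turn, a rotation vector about the tool's x, y, z in rad, a list of three. In form: [{"fingers": fingers, "delta_pos": [x, y, z], "angular": [ax, ay, az]}, ...]. A call has 1 to 12 rows; each row shifts and turns the commanded pose from where the row before left it, along the tool's axes as they then stand; what a row does not reach is not made up. A row lasts 1/10 s, in which the tool goes at most 50 mm and 8.59 degrees, less where a joint would pass 70% of its speed; a pose out of reach is approached as far as the arm can. A call is refused whole if a number of a shift passes 50 or a number of a turn 0.15, either way. A call with a gripper value outside its range is refused whole. The fingers move at their own pace and stop on an object; FORCE is the grip in N (left out, the last holds). Time passes only in rows, so rows that do not move let the fingers close. It gives the time, the measured TCP pose, the force and the opening at its end, in the units of the state.
- env.get_state(): the state, without advancing time (a new reading comes with each control period).
- env.read_camera(name): name is "scene" or "top"; returns the picture (400x640x3 uint8, blue, green, red); there is no depth.
- env.camera_params(name): a dict with "fx", "fy", "cx", "cy" (pixels), "view" (4x4, takes a point from world to camera coordinates). Camera axes: x right, y up, looking along -z (the intrinsics and any distortion apply to the point x, -y, -z); pixel columns grow to the right and rows downward; lengths in m; the calibration is good to about 2 mm. A picture is of the moment at which its call begins. camera_params takes no time and is no camera call.
- env.hand_in(): hands the job in, once; it reports no verdict.
The state is a dict: "clock": time; "joint_pos": joint angles; "qvel": joint speeds; "tau": joint torques, N m; "tcp_pos": TCP position; "orientation": TCP orientation; "wrist_force": force on the tool from outside, world axes, zero at the start; "ft_torque": the same for the moment, N m; "finger_gap": finger opening in m.
Only numpy, scipy, OpenCV 4.12 (cv2) and the standard library are available. Lean on these libraries where they do the work, as an engineer would, in place of code of your own. Each camera call takes 0.05 s, during which the arm holds its last target. There are 200 camera calls.

## Task

Swing the red-knobbed cam lever inwards until its brass cam just takes up the gap and holds the horse tooth snugly against the stop, without forcing it. Then, with the tooth still clamped, turn the handwheel clockwise through exactly one full revolution by its orange crank handle, so that the measuring head makes one full pass along the tooth and the white line stops at the red pointer again. Let go, and leave the things around the profiler and the dust extractor alone.

Things in the scene. Friction and masses are not known exactly. Their poses are not given: they have to be found in the camera images.
- profiler: hand-driven tooth profiler, fixed, turned about z only: grey base plate 280 x 460 x 20 mm (x, y, z), inclined dark steel handwheel on the -y side, aluminium clamping stage (140 x 150 mm, top 40 mm above the bench) on the +y side. Origin on the bench, 10 mm to +y of the plate's middle; x points away from the robot at yaw 0, z up
- shield_top (a point): middle of the top edge of the clear dust shield (6 mm thick, 240 mm wide, aluminium frame) that leans over the wheel, parallel to the wheel axis, 135 mm uphill of it, from 20 to 165 mm out from the plane of the wheel's face. A tool pointing straight down cannot follow the crank over the top; one along the wheel axis has 80 mm from the crank's axis to the shield there
- head_lens (a point): lens under the measuring head, a blue cylinder 30 mm across that hangs above the tooth on an aluminium arm from a rail; this point is 89 mm above the bench. Rail, arm and column are up to 170 mm high and stand at profiler y 0 to 55 mm, the blue head at y 70 to 100 mm. The wheel drives the head 50 mm to profiler -x in one revolution, which is one pass
- wheel_centre (a point): middle of the handwheel's front face (fixed point), 130 mm above the bench. The wheel axis leans 36 degrees from vertical towards the robot: in profiler axes the outward normal of the face is (-0.588, 0, 0.809) and the uphill direction in the face is (0.809, 0, 0.588). Wheel 152 mm across, 20 mm thick
- crank_centre (a point): centre of the free-spinning round orange crank handle, 24 mm across, standing out from the wheel's face along the wheel axis from 2 to 57 mm; this point is on the handle's axis 33 mm out from the face and 55 mm from the wheel axis. It moves with the wheel; at home it is at the lowest point of its circle
- wheel (a joint): handwheel angle (rad): 0 at the start (home, white line on the rim at the red pointer), growing clockwise as seen looking at the face from the handle's side; 2 pi after one revolution. It is to end within 0.15 rad of 2 pi; 0.3 rad past that, or 0.3 rad backwards, spoils the run. No detent at home; turns with 1 to 2 N at the crank and stays where it is left
- tooth: fossil horse cheek tooth, brown with cream ridges, 72 x 27 x 26 mm (x, y, z), 110 g, loose, lying on the stage along profiler x, beside a steel stop on its -y side and with the stop's short end piece at its +x end, at first 0.5 to 3 mm and 1 to 7 mm from them. Origin at the centre of its underside. The cam pushes it the last little way to the stop
- cam: brass eccentric disc, radius 22 mm, z 43 to 65 mm above the bench, turning with the lever; its centre is 10 mm from the pivot axis, 70 degrees ahead of (anticlockwise of) the lever arm. Origin on the pivot axis, at the stage's top. A push of 3 to 40 N on the tooth is a good clamp; over 50 N cracks it
- lever_pivot (a point): point on the vertical axis of the cam lever, at the height of the stage's top (40 mm above the bench)
- lever_knob (a point): centre of the upright round red knob on the cam lever, 24 mm across, 48 mm tall (82 to 130 mm above the bench), 100 mm from the pivot axis, standing on the flat steel arm (16 mm wide, top at 82 mm). Moving the free lever takes 1 to 4 N here; when tooth and stop meet the push climbs within about 0.1 rad, and 3 to 6 N above the free push is a snug clamp
- lever (a joint): cam lever angle (rad), growing anticlockwise seen from above, which closes the clamp; at 0 the arm points 80 degrees anticlockwise from profiler +x. Starts at 0 to 0.3. The stop's setting differs, so the cam becomes tight anywhere from 0.5 to 1.3 and this has to be felt. The stop's edge facing the tooth is at profiler y 67 to 73 mm. Friction holds the lever where it is left
- extractor_button (a joint): red push button on the dust extractor (m pressed); leave it alone
- extractor: grey box-shaped dust extractor, 180 x 170 x 200 mm with a black spout up to 230 mm, fixed to the bench on the -y side; origin under its middle
- boat: loose aluminium weighing boat, 90 x 70 x 18 mm; origin under its middle
- flake: loose black obsidian flake, about 80 x 65 x 14 mm; origin under its middle
- probe: loose steel probe with blue coated handle, 170 mm long, 12 mm thick, lying on the bench; origin under its middle
There are look-alikes about, which are no part of the job. Leave any blue look-alike of the tooth alone.

How it is judged:
By the outcome, as a careful person would: the job done as asked, in the order asked, and still so for the second after the job is handed in, with the robot touching nothing.
It also fails if it takes over 72 s, if anything falls off the work surface, if the arm or the gripper's body presses on something with over 40 N, if the wrist force passes 120 N, or if a joint passes its speed limit or range.

## Working session

There is one attempt and no reset: what is moved stays moved. The work goes in short steps, Python scripts to look and compute and a shell command to move; the robot and the scene stay as the last step left them, time stands still between calls to the robot, and variables do not carry over. Pictures are saved under pics/ and viewed, about 8 in all and at most 12, crops included, and the job is handed in when it is done.

```bash
mkdir -p pics; python3 - <<'E'
from workcell import env
import cv2,numpy as np
np.set_printoptions(precision=4,suppress=True)
for n in("scene","top"):
    cv2.imwrite(f"pics/{n}0.png",env.read_camera(n)); print(n,env.camera_params(n))
print(env.get_state())
E
```

```text
scene {'fx': 412.3024592870934, 'fy': 412.3024592870934, 'cx': 316.6731451150904, 'cy': 202.53099221372563, 'view': array([[-0.9853,  0.1707, -0.0029,  0.5062],
       [-0.1533, -0.8771,  0.4552, -0.0575],
       [ 0.0752,  0.449 ,  0.8904, -1.4625],
       [ 0.    ,  0.    ,  0.    ,  1.    ]])}
top {'fx': 361.57424881662337, 'fy': 361.57424881662337, 'cx': 314.53961542234094, 'cy': 203.02147062928222, 'view': array([[-0.0127, -0.9996,  0.0243, -0.0464],
       [ 0.9964, -0.0107,  0.084 , -0.5213],
       [-0.0837,  0.0253,  0.9962, -1.292 ],
       [ 0.    ,  0.    ,  0.    ,  1.    ]])}
{'clock': 0.1, 'joint_pos': array([1.0444, 0.3139, 0.0451, 1.3036, 0.    , 1.4312]), 'qvel': array([-0.0001, -0.0021,  0.0034,  0.0022,  0.003 , -0.0003]), 'tau': array([  0.0035, -48.1726,  29.9243,   0.0127,  -0.0001,   0.    ]), 'tcp_pos': array([0.2167, 0.5321, 0.2305]), 'orientation': array([-0.0003,  0.1922,  0.9814, -0.0008]), 'wrist_force': array([-0.0238, -0.0116,  0.5398]), 'ft_torque': array([-0.0077,  0.0049,  0.0613]), 'finger_gap': 0.0853098466708793}
```

View pics/scene0.png

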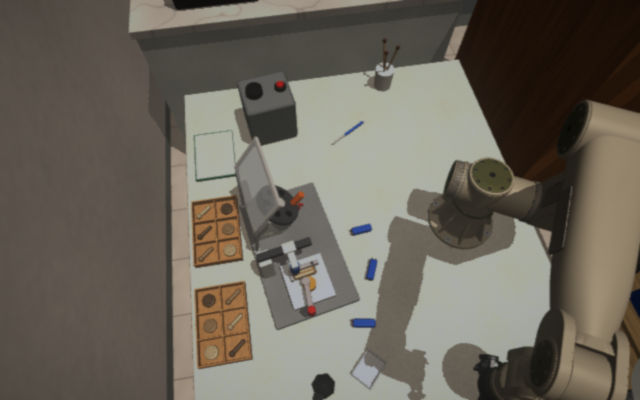

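View pics/top0.png

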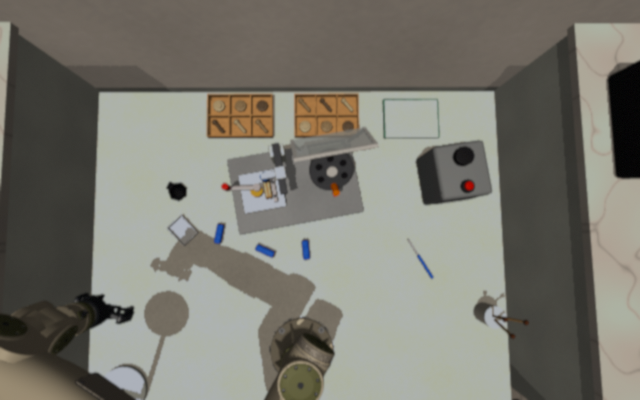

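The scene picture shows the profiler around (300,250), with the red knob at (311,310) and orange crank at (297,200). In the top view the knob is at (226,187), the crank at (335,189), and the wheel at (332,170). Next I'll take enlarged crops and colour masks.

```bash
cat > h.py <<'E'
from workcell import env
import cv2,numpy as np
np.set_printoptions(precision=4,suppress=True)
P={n:env.camera_params(n) for n in("scene","top")}
def ray(n,u,v):
    p=P[n];V=p["view"];R=V[:3,:3];o=-R.T@V[:3,3]
    d=R.T@np.array([(u-p["cx"])/p["fx"],-(v-p["cy"])/p["fy"],-1]);return o,d/np.linalg.norm(d)
def onz(n,u,v,z):
    o,d=ray(n,u,v);return o+d*(z-o[2])/d[2]
def tri(a,b):
    A=np.zeros((3,3));B=np.zeros(3);rs=[ray("scene",*a),ray("top",*b)]
    for o,d in rs:
        M=np.eye(3)-np.outer(d,d);A+=M;B+=M@o
    x=np.linalg.solve(A,B);return x,[np.linalg.norm((np.eye(3)-np.outer(d,d))@(x-o)) for o,d in rs]
def pix(n,X):
    p=P[n];c=p["view"][:3,:3]@np.asarray(X)+p["view"][:3,3]
    return np.array([p["cx"]+p["fx"]*c[0]/-c[2],p["cy"]-p["fy"]*c[1]/-c[2]])
def blobs(img,lo,hi,roi,mn=6):
    x0,y0,x1,y1=roi;h=cv2.cvtColor(img[y0:y1,x0:x1],cv2.COLOR_BGR2HSV)
    m=cv2.inRange(h,lo,hi);k,_,s,c=cv2.connectedComponentsWithStats(m)
    return [(c[i]+[x0,y0],s[i][:]+[x0,y0,0,0,0]) for i in range(1,k) if s[i][4]>=mn]
E
python3 - <<'E'
from h import *
I={n:cv2.imread(f"pics/{n}0.png") for n in P}
R={"scene":(220,120,370,340),"top":(210,120,390,250)}
for n in P:
    for nm,lo,hi in(("red",(0,150,80),(4,255,255)),("orange",(5,170,80),(14,255,255)),("brass",(15,90,80),(28,255,255)),("blue",(100,100,40),(125,255,255))):
        for c,s in blobs(I[n],lo,hi,R[n]): print(n,nm,c,s)
a=I["top"][130:240,215:385];cv2.imwrite("pics/a.png",cv2.resize(a,None,fx=4.7,fy=4.7,interpolation=cv2.INTER_CUBIC))
a=I["scene"][130:335,230:365];cv2.imwrite("pics/b.png",cv2.resize(a,None,fx=2.9,fy=2.9,interpolation=cv2.INTER_CUBIC))
# plate contour
for n in P:
    h=cv2.cvtColor(I[n],cv2.COLOR_BGR2HSV); print(n,"plate px",I[n][(215,300) if n=="top" else (290,265)])
E
```

```text
scene red [300.1667 204.3333] [299 204   4   2   6]
scene red [311.1702 309.5745] [308 306   7   8  47]
scene orange [296.9605 197.9211] [291 192  13  13  76]
scene brass [231.5 195.5] [228 195   8   2   8]
scene brass [227.5906 228.2047] [220 221  15  14 127]
scene brass [228.6149 248.9425] [220 242  18  16 174]
scene brass [309.9787 277.7163] [298 266  18  25 141]
scene brass [299.0833 277.1667] [295 276   9   3  12]
scene brass [239.4167 281.8333] [235 281  10   3  12]
scene brass [232.     289.6667] [231 289   3   3   6]
scene brass [232.3933 296.2247] [224 288  17  17  89]
scene brass [235.5833 303.5   ] [233 300   7   7  24]
scene brass [221.     309.6923] [220 308   3   5  13]
scene brass [234.704 321.016] [226 311  19  20 125]
scene brass [225.5 319. ] [225 318   2   3   6]
scene brass [222.6667 334.8889] [221 334   4   3   9]
scene blue [353.3659 127.9512] [345 122  18  13  41]
scene blue [360.7769 229.0579] [352 224  18  11 121]
scene blue [368.3226 272.3548] [367 264   3  15  31]
scene blue [295.6667 269.1667] [293 268   6   3  12]
scene blue [361.2348 322.4545] [353 319  17   8 132]
top red [224.9355 186.2903] [222 184   7   6  31]
top orange [334.5909 188.4242] [331 183   8  13  66]
top brass [241.2588 128.0171] [ 210  120   63   17 1051]
top brass [323.3002 126.632 ] [295 120  64  17 826]
top brass [267.8475 189.8814] [265 182   7  16  59]
top brass [257.0137 192.274 ] [251 188  13   9  73]
top brass [334.7143 191.4286] [334 190   3   4   7]
top blue [218.5984 233.4331] [214 224  10  20 127]
top blue [305.0508 244.8136] [302 240   7  10  59]
top blue [261.0652 247.5652] [256 245  14   5  46]
scene plate px [ 95 101 104]
top plate px [117 120 122]
```

View pics/a.png

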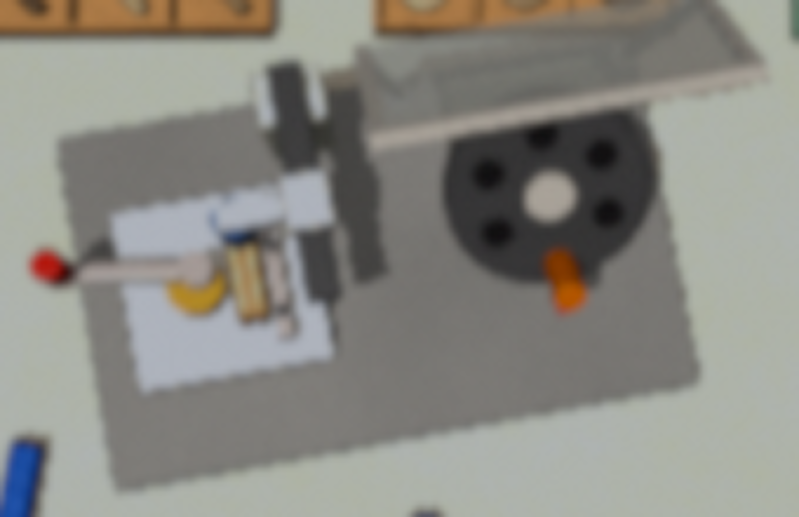

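View pics/b.png

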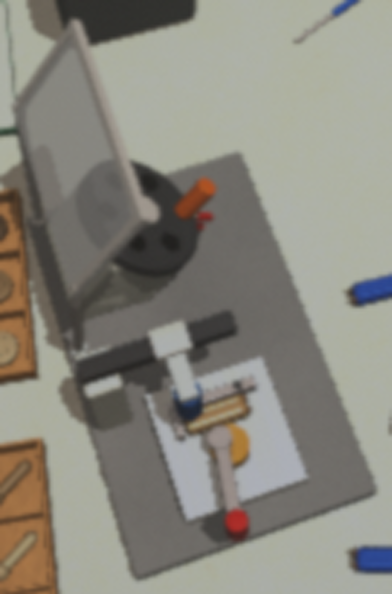

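The top crop shows plate corners at crop (118,490), (700,382) and (60,140), the wheel hub at (550,197), the lever pivot at (197,268), the knob at (46,266), the crank tip near (570,298), and the tooth at (248,282) next to the stop. The scene crop shows the shield, and the crank at the lowest point of the wheel. Next comes the profiler pose.

```bash
python3 - <<'E'
from h import *
from scipy.optimize import least_squares
t=lambda u,v:((u+.5)/4.7-.5+215,(v+.5)/4.7-.5+130)
s=lambda u,v:((u+.5)/2.9-.5+230,(v+.5)/2.9-.5+130)
C=[(-.14,-.24+0.0),]
# plate spans y -240..+220 (origin 10mm to +y of the middle), x +-140
pts=[("top",t(118,490),(-.14,.22,.02)),("top",t(700,382),(-.14,-.24,.02)),("top",t(60,140),(.14,.22,.02)),
("scene",s(137,577),(.14,.22,.02)),("scene",s(374,492),(-.14,.22,.02)),("scene",s(240,154),(-.14,-.24,.02))]
def res(p,full=False):
    c,q=np.cos(p[2]),np.sin(p[2]);r=[]
    for n,uv,X in pts: r+=list(pix(n,(p[0]+c*X[0]-q*X[1],p[1]+q*X[0]+c*X[1],X[2]))-uv)
    return r
f=least_squares(res,(.55,.1,.17));print("pose",f.x,np.array(f.fun))
x,y,a=f.x;Rm=np.array([[np.cos(a),-np.sin(a),0],[np.sin(a),np.cos(a),0],[0,0,1]])
loc=lambda X:Rm.T@(X-np.array([x,y,0]))
k,e=tri((311.2,309.6),(224.9,186.3));print("knob",k,e,loc(k))
k=onz("top",224.9,186.3,.125);print("knobtop z.125",k,loc(k));k=onz("scene",311.2,309.6,.115);print(k,loc(k))
c,e=tri((297,197.9),(334.6,188.4));print("crank",c,e,loc(c))
w=onz("top",*t(550,197),.13);print("hub",w,loc(w))
v=onz("top",*t(197,268),.084);print("pivot",v,loc(v));v=onz("scene",*s(219,438),.084);print(v,loc(v))
th=onz("top",*t(248,282),.066);print("tooth",th,loc(th))
E
```

```text
pose [0.5872 0.0285 0.1699] [-0.9961  0.15    0.1852  0.1399 -1.295  -0.921  -1.0127  0.2375  1.3417
 -0.7901 -0.1207 -1.9864]
knob [0.5729 0.251  0.1164] [np.float64(0.00025226415945000835), np.float64(0.00025226415944998266)] [0.0235 0.2217 0.1164]
knobtop z.125 [0.5715 0.2492 0.125 ] [0.0218 0.2201 0.125 ]
[0.5731 0.2506 0.115 ] [0.0236 0.2212 0.115 ]
crank [ 0.5602 -0.118   0.1219] [np.float64(0.0011269534484859905), np.float64(0.0011269534484860163)] [-0.0514 -0.1398  0.1219]
hub [ 0.6175 -0.1087  0.13  ] [ 0.0067 -0.1404  0.13  ]
pivot [0.5747 0.1494 0.084 ] [0.0082 0.1212 0.084 ]
[0.5761 0.1531 0.084 ] [0.0101 0.1247 0.084 ]
tooth [0.5662 0.1138 0.066 ] [-0.0063  0.0876  0.066 ]
```

The geometry checks out: the crank is at z 0.122, against an expected 0.124, and the knob is 99 mm from the pivot. The yaw is 9.7° and the lever starts at about 0.04 rad. I'll straddle the knob with tool y along its path, which points roughly to world +x.

```bash
python3 -m pendant '[{"fingers":50,"delta_pos":[0,0,0],"angular":[0,0,0.144]},{"fingers":50,"delta_pos":[0,0,0],"angular":[0,0,0.144]},{"fingers":50,"delta_pos":[0,0,0],"angular":[0,0,0.144]},{"fingers":50,"delta_pos":[0,0,0],"angular":[0,0,0.144]},{"fingers":50,"delta_pos":[0,0,0],"angular":[0,0,0.144]},{"fingers":50,"delta_pos":[0,0,0],"angular":[0,0,0.144]},{"fingers":50,"delta_pos":[0,0,0],"angular":[0,0,0.144]},{"fingers":50,"delta_pos":[0,0,0],"angular":[0,0,0.144]}]' 30
python3 -m pendant '[{"fingers":50,"delta_pos":[-20,24,0],"angular":[0,0,0]},{"fingers":50,"delta_pos":[-29,34,0],"angular":[0,0,0]},{"fingers":50,"delta_pos":[-29,34,0],"angular":[0,0,0]},{"fingers":50,"delta_pos":[-29,34,0],"angular":[0,0,0]},{"fingers":50,"delta_pos":[-29,34,0],"angular":[0,0,0]},{"fingers":50,"delta_pos":[-29,34,0],"angular":[0,0,0]},{"fingers":50,"delta_pos":[-29,34,0],"angular":[0,0,0]},{"fingers":50,"delta_pos":[-29,34,0],"angular":[0,0,0]},{"fingers":50,"delta_pos":[-29,34,0],"angular":[0,0,0]},{"fingers":50,"delta_pos":[-29,34,0],"angular":[0,0,0]},{"fingers":50,"delta_pos":[-13,16,0],"angular":[0,0,0]},{"fingers":50,"delta_pos":[0,0,0],"angular":[0,0,0]}]'
```

```text
clock: 0.9
tcp_pos: [0.2168, 0.5322, 0.2308]
orientation: [0.0, 0.698, 0.716, -0.001]
wrist_force: [-0.2, 0.6, -0.2]
finger_gap: 0.0502
clock: 2.1
tcp_pos: [0.574, 0.2477, 0.2302]
orientation: [-0.0, 0.697, 0.717, -0.0]
wrist_force: [-0.0, 1.1, 0.1]
finger_gap: 0.0501
```

```bash
python3 -m pendant '[{"fingers":50,"delta_pos":[3,0,25],"angular":[0,0,0]},{"fingers":50,"delta_pos":[0,0,35],"angular":[0,0,0]},{"fingers":50,"delta_pos":[0,0,25],"angular":[0,0,0]},{"fingers":50,"delta_pos":[0,0,0],"angular":[0,0,0]}]'; python3 - <<'E'
from h import *
s=env.read_camera("scene")[220:340,240:400];t=env.read_camera("top")[140:240,200:360]
cv2.imwrite("pics/c.png",cv2.hconcat([cv2.resize(s,(400,300),interpolation=3),cv2.resize(t,(400,300),interpolation=3)]))
E
```

```text
clock: 2.5
tcp_pos: [0.5679, 0.2532, 0.1422]
orientation: [-0.002, 0.695, 0.719, -0.004]
wrist_force: [-0.8, 1.1, 0.3]
finger_gap: 0.0501
```

View pics/c.png

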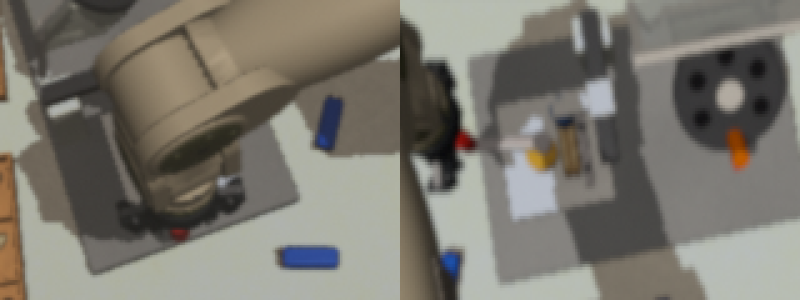

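The right panel shows the knob at about (463,143), between the two fingers at (445,85) and (440,175). I'll correct x by 4 mm and go down slowly.

```bash
python3 -m pendant '[{"fingers":50,"delta_pos":[-2,4,6],"angular":[0,0,0]},{"fingers":50,"delta_pos":[0,0,10],"angular":[0,0,0]},{"fingers":50,"delta_pos":[0,0,10],"angular":[0,0,0]},{"fingers":50,"delta_pos":[0,0,12],"angular":[0,0,0]},{"fingers":50,"delta_pos":[0,0,10],"angular":[0,0,0]},{"fingers":50,"delta_pos":[0,0,0],"angular":[0,0,0]},{"fingers":50,"delta_pos":[0,0,0],"angular":[0,0,0]}]'; 
```

```text
clock: 3.3
tcp_pos: [0.5758, 0.2508, 0.0978]
orientation: [-0.0, 0.696, 0.718, -0.0]
wrist_force: [0.7, -0.0, 0.7]
finger_gap: 0.0497
```

```bash
python3 -m pendant '[{"fingers":50,"delta_pos":[0,-5,1],"angular":[0,0,0]},{"fingers":50,"delta_pos":[0,-5,1],"angular":[0,0,0]},{"fingers":50,"delta_pos":[0,-5,0],"angular":[0,0,0]},{"fingers":50,"delta_pos":[0,-3,0],"angular":[0,0,-0.03]},{"fingers":50,"delta_pos":[0,-3,0],"angular":[0,0,-0.03]},{"fingers":50,"delta_pos":[0,0,0],"angular":[0,0,0]}]'; python3 -m pendant '[{"fingers":50,"delta_pos":[0,-4,0],"angular":[0,0,-0.04]},{"fingers":50,"delta_pos":[0,-4,0],"angular":[0,0,-0.04]},{"fingers":50,"delta_pos":[0,-4,0],"angular":[0,0,-0.04]},{"fingers":50,"delta_pos":[0,-4,0],"angular":[0,0,-0.04]}]';python3 -m pendant '[{"fingers":50,"delta_pos":[0,-3,0],"angular":[0,0,-0.03]},{"fingers":50,"delta_pos":[0,-3,0],"angular":[0,0,-0.03]},{"fingers":50,"delta_pos":[0,-3,0],"angular":[0,0,-0.03]}]'
```

```text
clock: 3.9
tcp_pos: [0.5548, 0.2502, 0.0966]
orientation: [-0.0, 0.673, 0.739, 0.0]
wrist_force: [0.8, -0.4, -0.5]
finger_gap: 0.0499
clock: 4.3
tcp_pos: [0.5397, 0.2477, 0.0965]
orientation: [0.0, 0.612, 0.791, 0.0]
wrist_force: [1.3, -1.3, -0.7]
finger_gap: 0.0501
clock: 4.6
tcp_pos: [0.5308, 0.2452, 0.0964]
orientation: [0.0, 0.576, 0.818, 0.0]
wrist_force: [0.9, -0.0, -0.2]
finger_gap: 0.0501
```

```bash
python3 -m pendant '[{"fingers":50,"delta_pos":[0,-3,0],"angular":[0,0,-0.03]},{"fingers":50,"delta_pos":[0,-3,0],"angular":[0,0,-0.03]}]'|grep -E "pos|force";python3 -m pendant '[{"fingers":50,"delta_pos":[0,-3,0],"angular":[0,0,-0.03]}]'|grep -E "pos|force"
python3 -m pendant '[{"fingers":50,"delta_pos":[0,-2,0],"angular":[0,0,-0.02]}]'|grep -E "pos|force"
python3 -m pendant '[{"fingers":50,"delta_pos":[0,-2,0],"angular":[0,0,-0.02]}]'|grep -E "pos|force"
python3 -m pendant '[{"fingers":50,"delta_pos":[0,-2,0],"angular":[0,0,-0.02]}]'|grep -E "pos|force"
python3 -c "
from h import *
t=env.read_camera('top')[140:240,200:360];cv2.imwrite('pics/d.png',cv2.resize(t,(800,500),interpolation=3))"
```

```text
tcp_pos: [0.5252, 0.2431, 0.0964]
wrist_force: [0.9, 0.0, 0.2]
tcp_pos: [0.5224, 0.242, 0.0964]
wrist_force: [1.8, -0.5, -0.7]
tcp_pos: [0.5205, 0.2411, 0.0964]
wrist_force: [1.3, -0.0, 0.2]
tcp_pos: [0.5188, 0.2402, 0.0964]
wrist_force: [1.6, -0.7, -0.0]
tcp_pos: [0.517, 0.2393, 0.0964]
wrist_force: [1.2, 0.2, 0.5]
```

View pics/d.png

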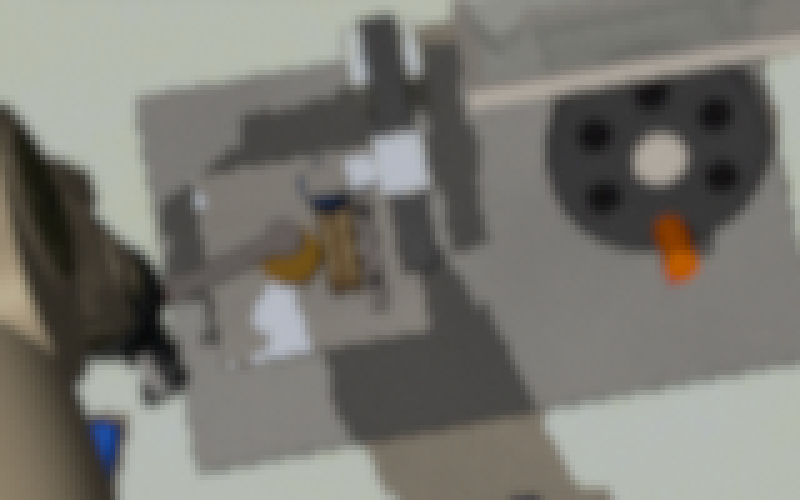

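The lever arm now runs from (290,240) to (165,290), so it is following, with a free push of about 1.5 N. The cam is near the tooth at (340,245). I'll continue in 2 mm steps.

```bash
python3 -m pendant '[{"fingers":50,"delta_pos":[0,-2,0],"angular":[0,0,-0.02]},{"fingers":50,"delta_pos":[0,-2,0],"angular":[0,0,-0.02]}]'|grep -E "pos|force"
python3 -m pendant '[{"fingers":50,"delta_pos":[0,-2,0],"angular":[0,0,-0.02]}]'|grep -E "force"
python3 -m pendant '[{"fingers":50,"delta_pos":[0,-2,0],"angular":[0,0,-0.02]}]'|grep -E "force"
python3 -m pendant '[{"fingers":50,"delta_pos":[0,-2,0],"angular":[0,0,-0.02]}]'|grep -E "pos|force"
```

```text
tcp_pos: [0.5134, 0.2374, 0.0963]
wrist_force: [0.8, -0.0, -0.3]
wrist_force: [1.8, -0.2, 0.3]
wrist_force: [0.6, 0.9, -0.2]
tcp_pos: [0.5082, 0.2342, 0.0963]
wrist_force: [1.6, 0.1, -0.2]
```

```bash
python3 -m pendant '[{"fingers":50,"delta_pos":[0,-2,0],"angular":[0,0,-0.02]},{"fingers":50,"delta_pos":[0,-2,0],"angular":[0,0,-0.02]}]'|grep -E "pos|force"
python3 -m pendant '[{"fingers":50,"delta_pos":[0,-2,0],"angular":[0,0,-0.02]}]'|grep -E "force"
python3 -m pendant '[{"fingers":50,"delta_pos":[0,-2,0],"angular":[0,0,-0.02]}]'|grep -E "force"
python3 -m pendant '[{"fingers":50,"delta_pos":[0,-2,0],"angular":[0,0,-0.02]}]'|grep -E "pos|force"

```

```text
tcp_pos: [0.5049, 0.2319, 0.0963]
wrist_force: [0.7, -0.3, -0.1]
wrist_force: [0.1, 0.9, -0.2]
wrist_force: [3.6, 0.5, -0.7]
tcp_pos: [0.501, 0.2286, 0.0964]
wrist_force: [5.0, 0.9, -3.0]
```

```bash
for i in 1 2; do python3 -m pendant '[{"fingers":50,"delta_pos":[0,0,0],"angular":[0,0,0]}]'|grep -E "pos|force";done
python3 -m pendant '[{"fingers":50,"delta_pos":[0,-1,0],"angular":[0,0,-0.01]},{"fingers":50,"delta_pos":[0,0,0],"angular":[0,0,0]}]'|grep -E "pos|force"
```

```text
tcp_pos: [0.5009, 0.2285, 0.0964]
wrist_force: [5.0, 0.9, -2.2]
tcp_pos: [0.5008, 0.2285, 0.0964]
wrist_force: [4.6, 0.6, -1.8]
tcp_pos: [0.5005, 0.228, 0.0965]
wrist_force: [5.9, 1.8, -2.9]
```

The normal push is about 5.7 N, roughly 4.7 N above the free push, which is snug. I'll back off to centre and lift clear.

```bash
python3 -m pendant '[{"fingers":50,"delta_pos":[0,5,0],"angular":[0,0,0]},{"fingers":50,"delta_pos":[0,7,0],"angular":[0,0,0]},{"fingers":50,"delta_pos":[0,0,0],"angular":[0,0,0]},{"fingers":50,"delta_pos":[0,0,-15],"angular":[0,0,0]},{"fingers":50,"delta_pos":[0,0,-25],"angular":[0,0,0]},{"fingers":50,"delta_pos":[0,0,-40],"angular":[0,0,0]},{"fingers":50,"delta_pos":[0,0,-45],"angular":[0,0,0]},{"fingers":50,"delta_pos":[0,0,-45],"angular":[0,0,0]},{"fingers":50,"delta_pos":[0,0,-20],"angular":[0,0,0]},{"fingers":50,"delta_pos":[0,0,0],"angular":[0,0,0]}]'; python3 -c "
from h import *
from scipy.spatial.transform import Rotation as R
s=env.get_state();q=s['orientation'];M=R.from_quat(np.r_[q[1:],q[0]]).as_matrix();print(M,s['tcp_pos'])
a=.1699;c,d=np.cos(a),np.sin(a);L=np.array([[c,-d,0],[d,c,0],[0,0,1]])
n=L@[-.588,0,.809];u=L@[.809,0,.588];T=np.c_[np.cross(u,-n),u,-n]
hub=np.array([.5872,.0285,0])+L@[.010,-.140,.13]
crank=hub+.033*n-.055*u;print('hub',hub,'crank',crank)
for k in(.019,.12):
  g=hub+k*n-.055*u;print('TCP target',k,g,'delta in tool',M.T@(g-s['tcp_pos'])*1e3)
down=L@np.array([[0,1,0],[1,0,0],[0,0,-1]]).T
print('yaw turn about tool z',R.from_matrix(M.T@down).as_rotvec(),'tilt',R.from_matrix(down.T@T).as_rotvec())
t=env.read_camera('top')[120:240,200:392];cv2.imwrite('pics/e.png',cv2.resize(t,(800,500),interpolation=3))
"
```

```text
clock: 7.65
tcp_pos: [0.5099, 0.2359, 0.2902]
orientation: [0.002, 0.421, 0.907, 0.002]
wrist_force: [0.2, 0.6, 0.2]
finger_gap: 0.0501
[[-0.6459  0.7634  0.0059]
 [ 0.7634  0.6459  0.0018]
 [-0.0024  0.0057 -1.    ]] [0.5099 0.2359 0.2902]
hub [ 0.6207 -0.1078  0.13  ] crank [ 0.5577 -0.1186  0.1244]
TCP target 0.019 [ 0.5659 -0.1172  0.113 ] delta in tool [-305.3346 -186.3615  176.8475]
TCP target 0.12 [ 0.5073 -0.1272  0.1947] delta in tool [-275.3927 -237.0691   94.7773]
yaw turn about tool z [0.0062 0.0008 0.5323] tilt [-0.6285 -0.     -0.    ]
```

View pics/e.png

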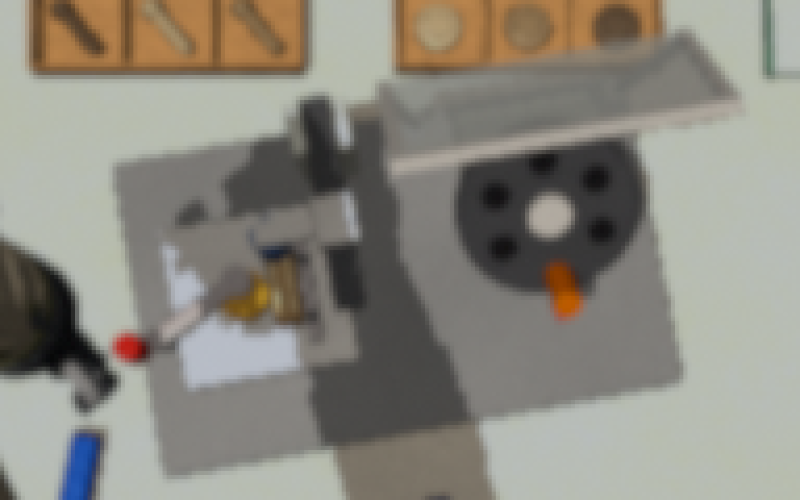

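The top view shows the knob at (130,348), the cam pressing the tooth at (285,290) against the stop, and the crank still home at (563,290). Now I'll go to the crank.

```bash
python3 -m pendant '[{"fingers":55,"delta_pos":[0,0,0],"angular":[0,0,0.133]},{"fingers":55,"delta_pos":[0,0,0],"angular":[0,0,0.133]},{"fingers":55,"delta_pos":[0,0,0],"angular":[0,0,0.133]},{"fingers":55,"delta_pos":[0,0,0],"angular":[0,0,0.133]},{"fingers":55,"delta_pos":[-44.7,-8,0],"angular":[0,0,0]},{"fingers":55,"delta_pos":[-44.7,-8,0],"angular":[0,0,0]},{"fingers":55,"delta_pos":[-44.7,-8,0],"angular":[0,0,0]},{"fingers":55,"delta_pos":[-44.7,-8,0],"angular":[0,0,0]},{"fingers":55,"delta_pos":[-44.7,-8,0],"angular":[0,0,0]},{"fingers":55,"delta_pos":[-44.7,-8,0],"angular":[0,0,0]},{"fingers":55,"delta_pos":[-44.7,-8,0],"angular":[0,0,0]},{"fingers":55,"delta_pos":[-44.7,-8,0],"angular":[0,0,0]}]'
python3 -m pendant '[{"fingers":55,"delta_pos":[0,0,0],"angular":[-0.1257,0,0]},{"fingers":55,"delta_pos":[0,0,0],"angular":[-0.1257,0,0]},{"fingers":55,"delta_pos":[0,0,0],"angular":[-0.1257,0,0]},{"fingers":55,"delta_pos":[0,0,0],"angular":[-0.1257,0,0]},{"fingers":55,"delta_pos":[0,0,0],"angular":[-0.1257,0,0]},{"fingers":55,"delta_pos":[0,0,0],"angular":[0,0,0]}]'
cat > go.py <<'E'
from h import *
from scipy.spatial.transform import Rotation as R
s=env.get_state();q=s['orientation'];M=R.from_quat(np.r_[q[1:],q[0]]).as_matrix()
a=.1699;c,d=np.cos(a),np.sin(a);L=np.array([[c,-d,0],[d,c,0],[0,0,1]])
n=L@[-.588,0,.809];u=L@[.809,0,.588];T=np.c_[np.cross(u,-n),u,-n]
hub=np.array([.5872,.0285,0])+L@[.010,-.140,.13]
print('turn',R.from_matrix(M.T@T).as_rotvec(),'q',s['joint_pos'])
print('rel hub in T',T.T@(s['tcp_pos']-hub)*1e3,'force T',T.T@s['wrist_force'])
for k in(.019,.09): print(k,M.T@(hub+k*n-.055*u-s['tcp_pos'])*1e3)
E
python3 go.py
```

```text
clock: 8.9
tcp_pos: [0.5046, -0.1291, 0.2841]
orientation: [-0.002, 0.644, 0.765, -0.0]
wrist_force: [1.1, -0.6, -0.0]
finger_gap: 0.0551
clock: 9.5
tcp_pos: [0.5004, -0.1251, 0.2791]
orientation: [0.194, 0.616, 0.726, 0.236]
wrist_force: [-1.1, 0.8, -1.1]
finger_gap: 0.0546
turn [-0.007  -0.0051 -0.0071] q [-0.6658 -0.2116 -0.5664  0.7721  0.4504  0.8439]
rel hub in T [   3.276   -10.6849 -192.0529] force T [ 0.9571 -1.429   0.3113]
0.019 [ -4.4758 -43.0781 173.3163]
0.09 [ -4.1131 -43.5783 102.311 ]
```

```bash
python3 -m pendant '[{"fingers":55,"delta_pos":[-2,-22,10],"angular":[-0.004,-0.003,-0.004]},{"fingers":55,"delta_pos":[-2,-21.5,20],"angular":[-0.003,-0.002,-0.003]},{"fingers":55,"delta_pos":[0,0,36],"angular":[0,0,0]},{"fingers":55,"delta_pos":[0,0,36],"angular":[0,0,0]},{"fingers":55,"delta_pos":[0,0,0],"angular":[0,0,0]},{"fingers":55,"delta_pos":[0,0,0],"angular":[0,0,0]}]' >/dev/null; python3 go.py; python3 - <<'E'
from h import *
s=env.read_camera("scene")[120:270,230:390];t=env.read_camera("top")[120:245,270:403]
cv2.imwrite("pics/f.png",cv2.hconcat([cv2.resize(s,(400,375),interpolation=3),cv2.resize(t,(400,375),interpolation=3)]))
E
```

```text
turn [0.0034 0.0023 0.0069] q [-0.6202 -0.0799 -0.7359  0.4375  0.4313  0.881 ]
rel hub in T [ -4.2222 -45.724  -91.7094] force T [-0.4443 -0.2074  0.7802]
0.019 [ 4.4509 -9.5034 72.6554]
0.09 [ 4.2892 -9.2636  1.648 ]
```

View pics/f.png

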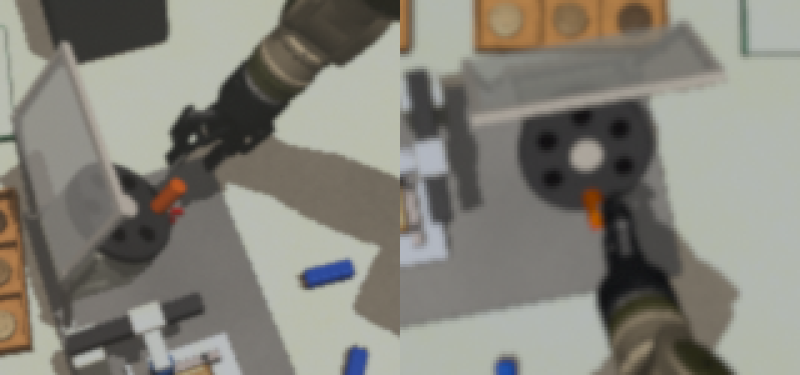

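The right panel shows the fingertip near (617,205), to the right of the crank at (594,210), which is more than I expected. I'll check by projection.

```bash
python3 - <<'E'
from h import *
exec(open('go.py').read().split("print('turn'")[0].replace("from h import *",""))
tcp=s['tcp_pos'];z=M[:,2]
for nm,X in(("tcp",tcp),("grasp",tcp-.019*z),("crank tip",hub+.057*n-.055*u),("crank base",hub+.002*n-.055*u),("hub",hub)):
    a=pix("top",X);b=pix("scene",X);print(nm,"top f.png",400+(a-[270,120])*[400/133,3],"scene f.png",(b-[230,120])*2.5)
for n_,roi in(("scene",(230,120,390,270)),("top",(270,120,403,245))):
    for c,st in blobs(env.read_camera(n_),(3,150,60),(14,255,255),roi): print(n_,c,st, (c-roi[:2])*2.5 if n_=="scene" else (c-roi[:2])*3)
E
```

```text
tcp top f.png [608.3451 625.1752] scene f.png [184.8254 163.3236]
grasp top f.png [611.6007 634.1095] scene f.png [192.8941 154.8498]
crank tip top f.png [598.5276 618.3505] scene f.png [177.8897 182.8555]
crank base top f.png [590.0165 595.1251] scene f.png [156.2437 205.7638]
hub top f.png [584.5205 551.7284] scene f.png [121.7481 205.5124]
scene [297.0105 197.8105] [291 191  13  14  95] [167.5263 194.5263]
top [334.1803 188.3934] [331 183   7  13  61] [192.541  205.1803]
```

```bash
python3 -m pendant '[{"fingers":55,"delta_pos":[2,-5,0],"angular":[0.003,0.002,0.006]},{"fingers":55,"delta_pos":[2.4,-4.3,10],"angular":[0,0,0]},{"fingers":55,"delta_pos":[0,0,10],"angular":[0,0,0]},{"fingers":55,"delta_pos":[0,0,0],"angular":[0,0,0]},{"fingers":55,"delta_pos":[0,0,0],"angular":[0,0,0]},{"fingers":55,"delta_pos":[0,0,0],"angular":[0,0,0]}]' >/dev/null; python3 go.py; python3 - <<'E'
from h import *
s=env.read_camera("scene")[165:225,265:345];t=env.read_camera("top")[160:220,300:380]
cv2.imwrite("pics/g.png",cv2.hconcat([cv2.resize(s,(400,300),interpolation=3),cv2.resize(t,(400,300),interpolation=3)]))
S=env.get_state()['tcp_pos'];print((pix("scene",S)-[265,165])*5,(pix("top",S)-[300,160])*5+[400,0])
E
```

```text
turn [0.0048 0.0036 0.0012] q [-0.6062 -0.0542 -0.7708  0.3691  0.4246  0.9013]
rel hub in T [ -0.8586 -53.9757 -73.3443] force T [ 0.335   0.5797 -0.1254]
0.019 [ 1.0571 -1.2938 54.3249]
0.09 [  0.799   -0.9562 -16.6818]
[192.3122 125.5959] [585.5466 174.3434]
```

View pics/g.png

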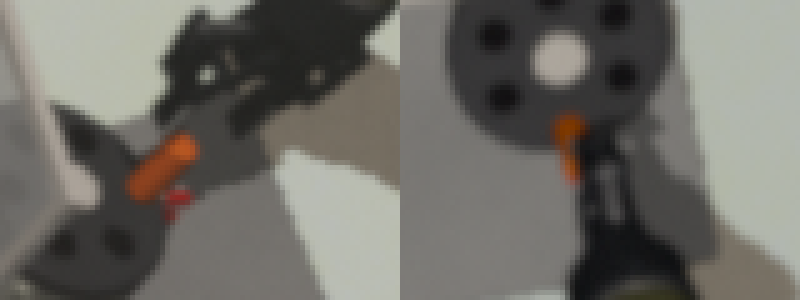

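The left panel shows the upper jaw tip near (160,120), the lower jaw tip near (240,132) and the handle end at (183,148). The right panel shows the upper finger tip at about (597,130). I'll triangulate the upper tip to check the lateral offset.

```bash
python3 - <<'E'
exec(open('go.py').read().split("print('turn'")[0])
for a,b in(((160,118),(597,130)),((165,112),(597,135)),((160,118),(590,130))):
    X,e=tri((265+a[0]/5,165+a[1]/5),(300+(b[0]-400)/5,160+b[1]/5));print(T.T@(X-hub)*1e3,e[0])
for y in(-30,0,30): # predicted jaw tip centres (inner+7mm), set back 4mm
  Y=s['tcp_pos']+M@np.array([0,y*1.15,-4])/1e3
  print(y,(pix("scene",Y)-[265,165])*5,(pix("top",Y)-[300,160])*5+[400,0])
t=env.read_camera("top")[178:200,325:350];g=cv2.cvtColor(t,cv2.COLOR_BGR2GRAY);print(g)
E
```

```text
[-10.4965 -30.054  -67.5671] 0.004143655940355868
[ -9.2009 -28.5517 -75.9625] 0.0037493879478169186
[ -5.4428 -24.6479 -74.1573] 0.003393481372344828
-30 [236.5311 124.6299] [591.836  221.6688]
0 [195.6251 122.1357] [586.6291 177.3713]
30 [153.3248 119.5565] [581.2594 131.6881]
[[ 51  54  54  56  59  62  63  62  60  55  55  53  54  54  54  52  49  45
   41  41  44  47  50  54  57]
 [ 51  54  53  54  54  55  55  54  55  54  54  53  53  54  53  54  52  51
   50  50  50  51  54  55  68]
 [ 51  54  53  53  53  54  54  54  55  54  54  54  52  54  54  53  53  54
   53  53  53  54  53  57  77]
 [ 53  54  55  55  55  54  55  55  55  54  54  54  55  54  53  53  53  53
   53  53  54  51  53  62  81]
 [ 54  53  54  54  54  55  57  59  59  58  58  55  54  54  52  51  51  51
   51  51  50  51  55  66  80]
 [ 55  56  54  55  55  57  62  65  66  64  62  57  53  52  50  46  45  44
   44  45  47  51  60  69  76]
 [ 54  55  55  55  55  59  64  68  70  68  64  57  50  45  43  39  36  36
   40  45  52  60  67  71  74]
 [ 56  56  55  55  55  59  64  69  71  69  63  52  43  36  35  33  32  36
   46  55  
[... 790 characters left out ...]
97  81  55  31  25  31  43  59  67  65
   54  46  51  63  71  72  71]
 [121 120 120 121 122 121 118 111 103  86  60  36  34  40  55  73  78  72
   59  47  49  63  70  72  71]
 [121 121 121 121 121 122 120 116 108  90  66  42  36  41  55  71  76  69
   54  43  47  63  70  71  71]
 [121 120 121 122 122 121 121 119 111  97  75  48  34  35  44  59  67  65
   51  38  44  61  69  71  72]
 [122 121 121 122 122 121 121 120 116 105  81  50  31  30  38  51  65  66
   54  37  40  57  67  71  71]
 [121 122 121 121 121 122 121 121 118 106  79  47  30  30  34  50  64  68
   57  39  36  52  66  70  72]
 [122 122 122 122 122 122 121 120 118 106  76  43  29  28  32  47  64  70
   61  40  33  47  63  71  70]]
```

The two views disagree by a few mm sideways, which is inside the 22 mm pad width, so I'll split the difference with +3 mm. Now I'll advance along the axis and watch the force.

```bash
python3 -m pendant '[{"fingers":55,"delta_pos":[2,-0.5,6],"angular":[0.004,0.003,0]},{"fingers":55,"delta_pos":[2,0,10],"angular":[0,0,0]},{"fingers":55,"delta_pos":[0,0,10],"angular":[0,0,0]},{"fingers":55,"delta_pos":[0,0,10],"angular":[0,0,0]},{"fingers":55,"delta_pos":[0,0,0],"angular":[0,0,0]},{"fingers":55,"delta_pos":[0,0,0],"angular":[0,0,0]}]' >/dev/null; python3 go.py
python3 -m pendant '[{"fingers":55,"delta_pos":[0,0,10],"angular":[0,0,0]},{"fingers":55,"delta_pos":[0,0,8],"angular":[0,0,0]},{"fingers":55,"delta_pos":[0,0,0],"angular":[0,0,0]},{"fingers":55,"delta_pos":[0,0,0],"angular":[0,0,0]}]' >/dev/null; python3 go.py
```

```text
turn [-0.0009 -0.0011  0.0009] q [-0.5615  0.0208 -0.7888  0.2669  0.4039  0.9413]
rel hub in T [  3.8091 -55.3593 -36.239 ] force T [ 0.4022 -1.1182  0.1557]
0.019 [-3.8279  0.3596 17.2282]
0.09 [ -3.7483   0.2931 -53.7797]
turn [-0.0007 -0.0008  0.0008] q [-0.5444  0.0598 -0.7943  0.2156  0.3956  0.958 ]
rel hub in T [  3.7211 -55.2969 -18.3798] force T [ 0.0628 -0.2867  0.1091]
0.019 [-3.72    0.2811 -0.6274]
0.09 [ -3.6655   0.2335 -71.6354]
```

```bash
python3 -m pendant '[{"fingers":34,"delta_pos":[0,0,0],"angular":[0,0,0]},{"fingers":30,"delta_pos":[0,0,0],"angular":[0,0,0]},{"fingers":28,"delta_pos":[0,0,0],"angular":[0,0,0]},{"fingers":27,"delta_pos":[0,0,0],"angular":[0,0,0]},{"fingers":27,"delta_pos":[0,0,0],"angular":[0,0,0]}]' 20; python3 go.py|sed -n 2p
python3 -m pendant '[{"fingers":25,"delta_pos":[0,0,0],"angular":[0,0,0]},{"fingers":22,"delta_pos":[0,0,0],"angular":[0,0,0]},{"fingers":20,"delta_pos":[0,0,0],"angular":[0,0,0]},{"fingers":20,"delta_pos":[0,0,0],"angular":[0,0,0]}]' 20; python3 go.py|sed -n 2p
```

```text
clock: 12.55
tcp_pos: [0.5656, -0.1138, 0.113]
orientation: [0.199, 0.613, 0.727, 0.236]
wrist_force: [0.5, -0.2, 0.1]
finger_gap: 0.027
rel hub in T [  3.375  -54.7971 -18.8257] force T [-0.2941  0.4437  0.2197]
clock: 12.95
tcp_pos: [0.5651, -0.1139, 0.1127]
orientation: [0.199, 0.613, 0.727, 0.236]
wrist_force: [-5.3, -1.7, 3.3]
finger_gap: 0.0233
rel hub in T [  3.4425 -55.412  -18.8269] force T [-0.7417 -2.5365 -5.9446]
```

The handle is gripped, with a gap of 23.3 mm and small forces. Now the first quarter of the circle: tool x is the tangent at home, tool y is uphill.

```bash
python3 -m pendant '[{"fingers":18,"delta_pos":[9.5,0.8,0],"angular":[0,0,0]},{"fingers":18,"delta_pos":[9.3,2.5,0],"angular":[0,0,0]},{"fingers":18,"delta_pos":[8.7,4.0,0],"angular":[0,0,0]},{"fingers":18,"delta_pos":[7.9,5.5,0],"angular":[0,0,0]}]' 30; python3 go.py|head -2
python3 -m pendant '[{"fingers":18,"delta_pos":[6.8,6.8,0],"angular":[0,0,0]},{"fingers":18,"delta_pos":[5.5,7.9,0],"angular":[0,0,0]},{"fingers":18,"delta_pos":[4.0,8.7,0],"angular":[0,0,0]},{"fingers":18,"delta_pos":[2.5,9.3,0],"angular":[0,0,0]},{"fingers":18,"delta_pos":[0.8,9.5,0],"angular":[0,0,0]},{"fingers":18,"delta_pos":[0,0,0],"angular":[0,0,0]}]'; python3 go.py|head -2
```

```text
clock: 13.35
tcp_pos: [0.5693, -0.0771, 0.1203]
orientation: [0.199, 0.613, 0.727, 0.236]
wrist_force: [-3.3, -1.8, 3.2]
finger_gap: 0.0236
turn [-0.0007  0.0006  0.0003] q [-0.4601  0.0294 -0.8081  0.2025  0.3529  1.0374]
rel hub in T [ 39.0015 -42.5656 -18.8966] force T [-1.1704 -1.0267 -4.6448]
clock: 13.95
tcp_pos: [0.602, -0.0517, 0.1469]
orientation: [0.2, 0.612, 0.728, 0.237]
wrist_force: [-2.4, -0.1, 4.8]
finger_gap: 0.0234
turn [ 0.0033 -0.0004  0.0028] q [-0.3741  0.0365 -0.7274  0.2475  0.311   1.1138]
rel hub in T [ 58.4468   2.6672 -18.9221] force T [ 0.321   0.9252 -5.2732]
```

```bash
python3 -m pendant '[{"fingers":18,"delta_pos":[-1.0,7.5,0],"angular":[0,0,0]},{"fingers":18,"delta_pos":[-2.5,9.0,0],"angular":[0,0,0]},{"fingers":18,"delta_pos":[-4.0,8.5,0],"angular":[0,0,0]},{"fingers":18,"delta_pos":[-5.5,7.8,0],"angular":[0,0,0]},{"fingers":18,"delta_pos":[-6.8,6.7,0],"angular":[0,0,0]}]'|grep gap; python3 go.py|head -2
python3 -m pendant '[{"fingers":18,"delta_pos":[-7.9,5.5,0],"angular":[0,0,0]},{"fingers":18,"delta_pos":[-8.7,4.0,0],"angular":[0,0,0]},{"fingers":18,"delta_pos":[-9.3,2.5,0],"angular":[0,0,0]},{"fingers":18,"delta_pos":[-9.4,0.8,0],"angular":[0,0,0]},{"fingers":18,"delta_pos":[0,0,0],"angular":[0,0,0]}]'|grep gap; python3 go.py|head -2
```

```text
finger_gap: 0.0233
turn [ 0.0019 -0.0032  0.0022] q [-0.3751  0.0765 -0.6174  0.3205  0.3135  1.1127]
rel hub in T [ 39.9737  40.6716 -18.9359] force T [ 4.4325  0.3058 -3.9641]
finger_gap: 0.0232
turn [0.0027 0.0034 0.0011] q [-0.4286  0.1152 -0.5487  0.3619  0.336   1.067 ]
rel hub in T [  0.6536  54.3018 -18.9064] force T [-1.3624  6.4069  2.3577]
```

```bash
python3 -m pendant '[{"fingers":18,"delta_pos":[-7.0,-0.9,0],"angular":[0,0,0]},{"fingers":18,"delta_pos":[-9.2,-2.5,0],"angular":[0,0,0]},{"fingers":18,"delta_pos":[-8.7,-4.0,0],"angular":[0,0,0]},{"fingers":18,"delta_pos":[-7.9,-5.5,0],"angular":[0,0,0]},{"fingers":18,"delta_pos":[-6.8,-6.8,0],"angular":[0,0,0]}]'|grep gap; python3 go.py|head -2
python3 -m pendant '[{"fingers":18,"delta_pos":[-5.5,-7.9,0],"angular":[0,0,0]},{"fingers":18,"delta_pos":[-4.0,-8.6,0],"angular":[0,0,0]},{"fingers":18,"delta_pos":[-2.5,-9.2,0],"angular":[0,0,0]},{"fingers":18,"delta_pos":[-0.8,-9.4,0],"angular":[0,0,0]},{"fingers":18,"delta_pos":[0,0,0],"angular":[0,0,0]}]'|grep gap; python3 go.py|head -2
```

```text
finger_gap: 0.0233
turn [0.0025 0.0041 0.0019] q [-0.5126  0.1388 -0.5485  0.3654  0.3779  0.989 ]
rel hub in T [-38.9731  34.2915 -18.8998] force T [-3.9086  5.5498  3.0815]
finger_gap: 0.0232
turn [-0.004   0.0043 -0.002 ] q [-0.5726  0.1331 -0.614   0.3328  0.4029  0.934 ]
rel hub in T [-51.1117  -5.1993 -18.8377] force T [-6.991  -1.1319 -2.7179]
```

```bash
python3 -m pendant '[{"fingers":18,"delta_pos":[0.6,-4.7,0],"angular":[0,0,0]},{"fingers":18,"delta_pos":[2.5,-9.2,0],"angular":[0,0,0]},{"fingers":18,"delta_pos":[4.0,-8.6,0],"angular":[0,0,0]},{"fingers":18,"delta_pos":[5.5,-7.8,0],"angular":[0,0,0]},{"fingers":18,"delta_pos":[6.8,-6.8,0],"angular":[0,0,0]}]'|grep gap; python3 go.py|head -2
python3 -m pendant '[{"fingers":18,"delta_pos":[7.8,-5.5,0],"angular":[0,0,0]},{"fingers":18,"delta_pos":[8.6,-4.0,0],"angular":[0,0,0]},{"fingers":18,"delta_pos":[7,-2,0],"angular":[0,0,0]},{"fingers":18,"delta_pos":[3,-0.6,0],"angular":[0,0,0]},{"fingers":18,"delta_pos":[0,0,0],"angular":[0,0,0]},{"fingers":18,"delta_pos":[0,0,0],"angular":[0,0,0]}]'|grep gap; python3 go.py|head -2
```

```text
finger_gap: 0.0232
turn [-0.0051  0.0045 -0.0024] q [-0.5858  0.0983 -0.7204  0.267   0.4083  0.9213]
rel hub in T [-31.4669 -42.7231 -18.8051] force T [-5.4189 -4.4718 -7.4663]
finger_gap: 0.0234
turn [-0.005  -0.0011 -0.0019] q [-0.5535  0.0658 -0.7821  0.2291  0.3977  0.9503]
rel hub in T [ -2.06   -55.0853 -18.7908] force T [  0.1292  -4.0131 -12.6506]
```

```bash
python3 -m pendant '[{"fingers":18,"delta_pos":[3,-0.2,0],"angular":[0,0,0]},{"fingers":18,"delta_pos":[2.5,0,0],"angular":[0,0,0]},{"fingers":18,"delta_pos":[0,0,0],"angular":[0,0,0]},{"fingers":18,"delta_pos":[0,0,0],"angular":[0,0,0]}]'|grep gap; python3 go.py|head -2
```

```text
finger_gap: 0.0236
turn [-0.0052 -0.0006 -0.002 ] q [-0.544   0.0602 -0.7894  0.2238  0.3927  0.9596]
rel hub in T [  3.1736 -55.3592 -18.7987] force T [  0.8607  -3.8042 -12.7699]
```

The tool is back at its home pose to within 0.3 mm. I'll release, retract along the axis and check.

```bash
python3 -m pendant '[{"fingers":30,"delta_pos":[0,0,0],"angular":[0,0,0]},{"fingers":45,"delta_pos":[0,0,0],"angular":[0,0,0]},{"fingers":55,"delta_pos":[0,0,0],"angular":[0,0,0]},{"fingers":55,"delta_pos":[0,0,-10],"angular":[0,0,0]},{"fingers":55,"delta_pos":[0,0,-20],"angular":[0,0,0]},{"fingers":55,"delta_pos":[0,0,-25],"angular":[0,0,0]},{"fingers":55,"delta_pos":[0,0,-30],"angular":[0,0,0]},{"fingers":55,"delta_pos":[0,0,-40],"angular":[0,0,0]},{"fingers":55,"delta_pos":[0,0,-40],"angular":[0,0,0]},{"fingers":55,"delta_pos":[0,0,-20],"angular":[0,0,0]},{"fingers":55,"delta_pos":[0,0,0],"angular":[0,0,0]}]'; python3 - <<'E'
from h import *
S=env.read_camera("scene");t=env.read_camera("top")
for n_,roi,I in(("scene",(230,120,390,270),S),("top",(270,120,403,245),t)):
    for c,st in blobs(I,(3,150,60),(14,255,255),roi): print(n_,c,st)
cv2.imwrite("pics/i.png",cv2.hconcat([cv2.resize(S[150:320,235:355],(400,567),interpolation=3),cv2.resize(t[120:233,215:295],(400,567),interpolation=3)]))
E
```

```text
clock: 18.55
tcp_pos: [0.4611, -0.1343, 0.268]
orientation: [0.202, 0.612, 0.727, 0.236]
wrist_force: [0.6, -0.4, -0.2]
finger_gap: 0.0549
scene [296.9032 197.7312] [291 191  13  14  93]
top [334.7671 188.5342] [331 183   9  13  73]
```

View pics/i.png

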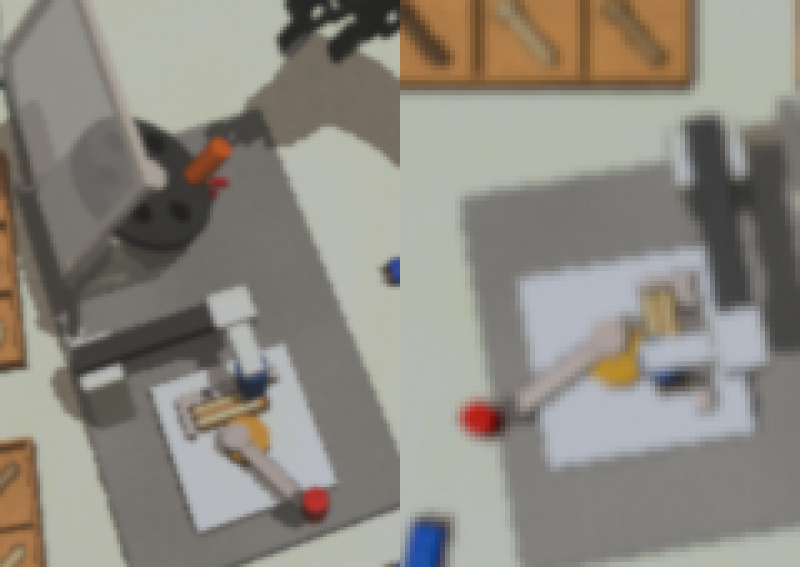

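The crank blob is back at (296.9,197.7) in the scene view and (334.8,188.5) in the top view, matching the start. The head has moved to the near end of the tooth, the knob has not moved since clamping (top view (231,203)), and the tooth is still against the stop. Handing in.

```bash
python3 -c "
from workcell import env
print(env.hand_in())"
```

```text
the job is handed in; nothing more can be done
None
```

I clamped the tooth with the cam lever, turned the handwheel clockwise through one revolution by its orange crank handle, let go and handed the job in at about 18.6 s. No verdict was reported.

- **Clamp:** I stopped pushing the lever when the push was about 5.7 N, against roughly 1 N to move it freely. That is about 4.7 N above the free push, inside the 3 to 6 N snug range. Force readings were noisy by about 1 N, so this is approximate.
- **Revolution:** The tool came back to its starting point on the crank circle within 0.3 mm, about 0.005 rad. The crank's image position matched the start to within about 0.2 px in both cameras. I did not look at the white line against the red pointer directly.
- **Last pictures:** The measuring head had moved along to the other end of the tooth. The lever knob had not moved since clamping, the tooth sat against the stop, and the gripper was clear of everything. I did not compare the loose items one by one, but the arm passed well above them and nothing showed as disturbed.
- **Disagreement:** Before I gripped the crank, the two cameras disagreed on the finger's sideways position by several millimetres. I split the difference, and the grip held (gap 23.2 to 23.6 mm) for the whole turn.

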